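# Lid and seal a pail of spare bearings

## Robot

A 7-joint arm with a two-finger parallel gripper is mounted at the origin on the work surface. World frame = base frame: x ahead of the robot, y to its left, z up, the work surface at z = 0. Lengths are in m, angles in degrees, forces in N, time in s.
With the tool pointing down it reaches from about 0.425 to 0.825 m from the base axis. Payload 3.6 kg.
Tool frame: the origin (TCP) lies on the front face of the gripper's body, between the roots of the fingers; the fingertips stand 84 mm ahead of it and the grasp point (between the pads) lies 65 mm ahead of it; x points along the fingers, y is the direction in which the jaws open and shut, and the axes are right-handed (so a half turn about x gives the same grasp; the last joint's range is limited). The gripper opens to 93 mm and grips with 3 to 60 N. Pads are 15 mm wide; open, the fingers measure 128 mm over their backs; the gripper's body (75 mm by 188 mm) begins 65 mm behind the grasp point.
Start: joints at [-65.231, 35.231, -0.722, 81.555, 0.464, 63.22, -2.315], TCP at [0.288, 0.583, 0.303] pointing down, gripper open.
Joint ranges: [-178.69, 178.69], [-17.37, 117.87], [-77.05, 75.6], [15.02, 138.74], [-78.02, 258.01], [0.78, 113.62], [-162.83, 162.83]. Speed limits (degrees/s): [159.86, 159.86, 180, 180, 180, 180, 180].

## Interface

Orientations are given as a 3x3 rotation matrix whose columns are the frame's x, y, z axes.
In Python, from plant import manip, optics gives the robot as it stands.
- The arm moves only by the shell command python3 -m handwheel 'ROWS' [OPENING] [FORCE]. ROWS is JSON, a list of rows, each an object of numbers: "x", "y", "z": the shift along the tool's x, y, z in mm; "roll": the turn about the tool's x in rad. In form: [{"x": .., "y": .., "z": .., "roll": ..}, ...]. A call has 1 to 5 rows; each row is the pose to reach, as a shift and turn from the pose commanded when the call began, along the tool's axes at that moment; what a row does not reach only later rows make up. A row lasts 1/10 s, in which the tool goes at most 50 mm and 8.59 degrees, less where a joint would pass 70% of its speed; a pose out of reach is approached as far as the arm can. A call with a gripper value outside its range is refused whole. OPENING is the finger opening in mm, from 0 to 93, set as the call begins (- or left out, the last holds). The fingers move at their own pace and stop on an object; FORCE is the grip in N (left out, the last holds). Time passes only in rows, so rows that repeat a pose let the fingers close. It gives the time, the measured TCP pose, the force and the opening at its end, in the units of the state.
- manip.observe(): the state, without advancing time (a new reading comes with each control period).
- optics.grab_frame(name): name is "side" or "top" or "wrist"; returns (picture, depth): 400x640x3 uint8, red, green, blue; 400x640 float32, m along the optical axis (not along the pixel's ray), 0 where there is no reading.
- optics.get_calibration(name): a dict with "vfov" (degrees; the focal length in pixels is half the picture's height over the tangent of half this angle, whatever the lens; pixels are square), "cx", "cy" (the principal point, pixels), "D" ([k1, k2, p1, p2, k3] as OpenCV has them; the pictures are not rectified), "pose" (4x4, takes a point from camera to world coordinates). Camera axes: x right, y down, z forward; pixel columns grow to the right and rows downward; lengths in m; the calibration is good to about 2 mm. A picture is of the moment at which its call begins: read the wrist's pose just before it. get_calibration takes no time and is no camera call; for the wrist camera it gives the pose at the moment of the call.
- manip.close_job(): hands the job in, once; it reports no verdict.
The state is a dict: "clock": time; "joint_pos": joint angles; "dq": joint speeds; "effort": joint torques, N m; "ee_pos": TCP position; "tool_rot": TCP orientation; "ft_force": force on the tool from outside, world axes, zero at the start; "torque": the same for the moment, N m; "finger_gap": finger opening in m.
Only numpy, scipy, OpenCV 4.12 (cv2) and the standard library are available. Lean on these libraries where they do the work, as an engineer would, in place of code of your own. Each camera call takes 0.05 s, during which the arm holds its last target.

## Task

Close the open pail of bearings so that no dust gets in: lay its notched lid squarely on the pail and let go of it, then press the lid's rim down section by section, all the way round, until all six sections are fully home on the gasket. Leave the other things on the shelf where they are.

Things in the scene. Friction and masses are not known exactly. Their poses are not given: they have to be found in the camera images.
- pail: the open pail: dark teal plastic, 189 mm across and 130 mm high, a few bearings inside (up to 100 mm above the table), a wire carrying handle hanging down at one side (100 mm out from the axis, low). Origin: centre of its underside, z up. Heavy, it does not move. It stands to the left or to the right in front of the robot, the lid on the other side
- pail_rim (a point): centre of the open pail's mouth, at the height of the top of its rim, 130 mm above the table; z up. The rim is a flat-topped ring, 160 mm inside and 180 mm outside diameter; 11 mm below its top a collar 189 mm across runs round the outside
- lid: the pail's lid, loose, 193 mm across, about 0.27 kg, lying right way up on the table: white plastic, a flat recessed panel (top 12 mm above the origin), a black filler cap in the middle to hold it by, and a rim cut by narrow notches into six equal sections over a black gasket. Origin: centre of its underside (foot of the plug), z up
- lid_seat (a point): centre of the underside of the lid's flange, on its axis, 10 mm above the lid's origin; comes to lie on pail_rim when the lid is in place. Below the flange is a plug 10 mm deep, 154 mm across, stepped to 146 mm at its foot, which drops into the pail's mouth with 3 mm to spare all round; z up
- lid_cap (a point): centre of the top of the black filler cap in the lid's middle: an upright cylinder of 44 mm diameter, 26 mm high, standing on the panel, its top 38 mm above the lid's origin. It does not turn or come off. Around it the panel is free out to 80 mm from the axis
- sec0_top (a point): middle of the top face of rim section 0 of the lid, 88 mm from the lid's axis, at 0 degrees from the lid's x axis (counter-clockwise from above); moves with the section. The section is 60 degrees of arc long (about 90 mm), its top face reaches from 81 to 96 mm from the axis. Up: top 22 mm above the lid's origin; pressed home: 16 mm
- lid_s0 (a joint): how far rim section 0 of the lid is pressed down: 0 = up, 0.006 m = fully home on the gasket against its stop. Each section moves by itself, straight down; it takes a steady push of about 9 to 10 N on its top face, stays where it is left, and then meets a hard stop. Push until the force rises to about 15 N. Pushing on the panel or the cap moves no section
- sec1_top (a point): middle of the top face of rim section 1 of the lid, 88 mm from the lid's axis, at 60 degrees from the lid's x axis (counter-clockwise from above); moves with the section. The section is 60 degrees of arc long (about 90 mm), its top face reaches from 81 to 96 mm from the axis
- lid_s1 (a joint): how far rim section 1 of the lid is pressed down: 0 = up, 0.006 m = fully home on the gasket against its stop
- sec2_top (a point): middle of the top face of rim section 2 of the lid, 88 mm from the lid's axis, at 120 degrees from the lid's x axis (counter-clockwise from above); moves with the section. The section is 60 degrees of arc long (about 90 mm), its top face reaches from 81 to 96 mm from the axis
- lid_s2 (a joint): how far rim section 2 of the lid is pressed down: 0 = up, 0.006 m = fully home on the gasket against its stop
- sec3_top (a point): middle of the top face of rim section 3 of the lid, 88 mm from the lid's axis, at 180 degrees from the lid's x axis (counter-clockwise from above); moves with the section. The section is 60 degrees of arc long (about 90 mm), its top face reaches from 81 to 96 mm from the axis
- lid_s3 (a joint): how far rim section 3 of the lid is pressed down: 0 = up, 0.006 m = fully home on the gasket against its stop
- sec4_top (a point): middle of the top face of rim section 4 of the lid, 88 mm from the lid's axis, at 240 degrees from the lid's x axis (counter-clockwise from above); moves with the section. The section is 60 degrees of arc long (about 90 mm), its top face reaches from 81 to 96 mm from the axis
- lid_s4 (a joint): how far rim section 4 of the lid is pressed down: 0 = up, 0.006 m = fully home on the gasket against its stop
- sec5_top (a point): middle of the top face of rim section 5 of the lid, 88 mm from the lid's axis, at 300 degrees from the lid's x axis (counter-clockwise from above); moves with the section. The section is 60 degrees of arc long (about 90 mm), its top face reaches from 81 to 96 mm from the axis
- lid_s5 (a joint): how far rim section 5 of the lid is pressed down: 0 = up, 0.006 m = fully home on the gasket against its stop
- wrench: bystander: open-ended steel wrench, 170 mm long, lying flat along its x axis between the two places; 20 mm high at most; origin under its middle
- shackle: bystander: steel bow shackle about 75 by 80 mm, 20 mm high, lying flat at the left; origin under its middle
- bearing: bystander: one steel ball bearing, 72 mm across, 19 mm high, lying flat; origin at the centre of its underside
- tape: bystander: roll of grey cloth tape, 104 mm across, 48 mm high, lying flat; origin at the centre of its underside
- small_lid: bystander: plain white lid 120 mm across and 14 mm high, without cap or notches: it belongs to another, smaller tub; origin at the centre of its underside
- carton: bystander: small light-grey box 90 x 70 x 50 mm high; origin at the centre of its underside
Things that resemble listed ones, but are neither listed nor needed, are in the scene too. Leave any brown look-alike of the pail alone.

How it is judged (in metres and radians):
On the way, in this order (a step that is already met when the one before it is completed fails the run):
1. the lid lies squarely in place on the pail, let go, its sections still up (horizontal distance between lid_seat and pail_rim below 0.006 m and z of lid_seat in the frame of pail_rim between -0.003 and 0.003 m and angle between lid_seat's own z axis and vertical below 0.03 rad and contact force between the fingers and lid below 0.3 N and value of joint each of lid_s0, lid_s1, lid_s2, lid_s3, lid_s4, lid_s5 below 0.004 m), for 0.1 s.
2. all six sections of the rim are pressed home on the pail (horizontal distance between lid_seat and pail_rim below 0.006 m and z of lid_seat in the frame of pail_rim between -0.003 and 0.003 m and angle between lid_seat's own z axis and vertical below 0.03 rad and value of joint each of lid_s0, lid_s1, lid_s2, lid_s3, lid_s4, lid_s5 above 0.0045 m), for 0.1 s.
At the end, for the whole second after the job is handed in: The lid rests level on the pail (within 6 mm of its axis, its flange within 3 mm of the rim's height, tilted less than 0.03 rad), each of the six rim sections is at least 4.5 mm of its 6 mm down, and the lid is at rest (all of step 2 and linear speed of lid below 0.02 m/s); the robot touches nothing.
It fails at once if a bystander is moved by more than 3 cm (distance of any of wrench, shackle, bearing, tape, small_lid, carton from where it was at the start of the episode above 0.03 m).
It also fails if it takes over 54 s, if anything falls off the work surface, if the arm or the gripper's body presses on something with over 40 N, if the wrist force passes 120 N, or if a joint passes its speed limit or range.

## Working session

There is one attempt and no reset: what is moved stays moved. The work goes in short steps, Python scripts to look and compute and a shell command to move; the robot and the scene stay as the last step left them, time stands still between calls to the robot, and variables do not carry over. Pictures are saved under pics/ and viewed, and the job is handed in when it is done.

```bash
mkdir -p pics; ls
python3 - <<'E'
from plant import manip, optics
import cv2,numpy as np
s=manip.observe()
for k,v in s.items(): print(k,np.round(v,3).tolist())
for n in ["top","side","wrist"]:
    c=optics.get_calibration(n); print(n,c['vfov'],c['cx'],c['cy'],c['D'],np.round(c['pose'],3).tolist())
    p,d=optics.grab_frame(n)
    np.savez(f"pics/{n}0.npz",p=p,d=d,pose=c['pose'])
    cv2.imwrite(f"pics/{n}0.png",p[:,:,::-1])
E
```

```text
pics
clock 0.0
joint_pos [-65.234, 35.289, -0.724, 81.64, 0.466, 63.22, -2.315]
dq [0.053, 0.056, -0.023, -0.003, 0.055, 0.056, 0.012]
effort [0.0, -45.894, 0.209, -16.575, -0.061, 0.02, 0.0]
ee_pos [0.288, 0.582, 0.302]
tool_rot [[-0.001, 0.443, 0.897], [-0.002, 0.897, -0.443], [-1.0, -0.003, 0.0]]
ft_force [-0.242, -0.602, -1.209]
torque [0.016, 0.013, -0.009]
finger_gap 0.093
top 44.978072222166006 320.20410882169836 190.75572482948732 [-0.13372696  0.          0.          0.          0.        ] [[-0.007, -0.996, 0.091, 0.373], [-1.0, 0.007, -0.004, -0.022], [0.004, -0.091, -0.996, 1.611], [0.0, 0.0, 0.0, 1.0]]
side 51.48969781963613 314.3229684534265 195.50047926148756 [0.02122216 0.         0.         0.         0.        ] [[-0.979, -0.163, 0.121, 0.362], [-0.203, 0.739, -0.642, 0.644], [0.015, -0.653, -0.757, 0.921], [0.0, 0.0, 0.0, 1.0]]
wrist 64.3608634845387 321.7307420568631 194.8841149332971 [0.00078097 0.         0.         0.         0.        ] [[0.443, 0.868, 0.223, 0.225], [0.896, -0.429, -0.113, 0.613], [-0.003, 0.25, -0.968, 0.383], [0.0, 0.0, 0.0, 1.0]]
```

View pics/top0.png

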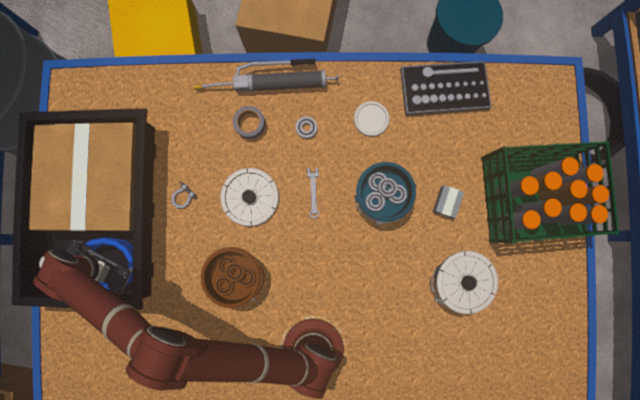

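View pics/side0.png

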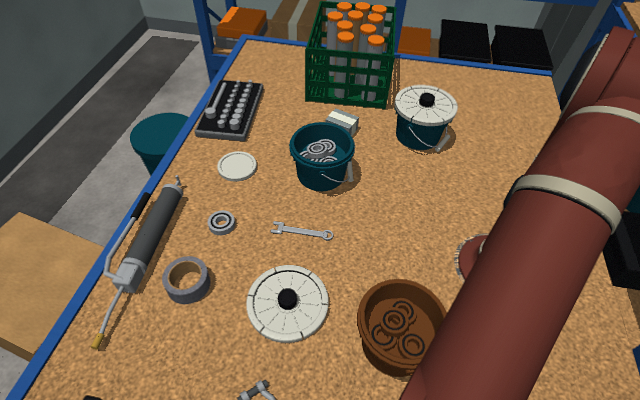

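View pics/wrist0.png

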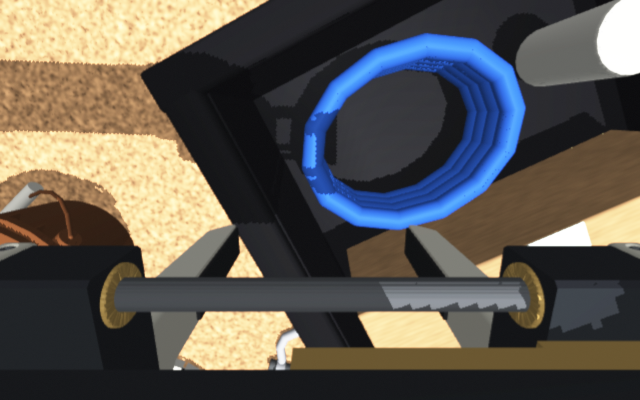

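Top view. Lid candidates: notched lid lying loose at (249,197); notched lid already on a closed pail at (466,283); plain small lid at (371,118). Pail candidates: teal open pail at (386,192); brown look-alike at (234,278); closed teal pail at (466,283); teal bin on the floor at (468,20). By the description I choose the lid at (249,197) and the pail at (386,192). Next I check both in a close crop and measure them.

```bash
cat > h.py <<'E'
import numpy as np,cv2
from plant import manip,optics
def K(c):
    f=200/np.tan(np.radians(c['vfov']/2)); return np.array([[f,0,c['cx']],[0,f,c['cy']],[0,0,1.]])
def plane(c,px,z):
    u=cv2.undistortPoints(np.array(px,float).reshape(-1,1,2),K(c),np.array(c['D'])).reshape(-1,2)
    P=np.array(c['pose']); r=np.c_[u,np.ones(len(u))]@P[:3,:3].T; o=P[:3,3]
    return o+r*((z-o[2])/r[:,2])[:,None]
def world(c,px,d):
    u=cv2.undistortPoints(np.array(px,float).reshape(-1,1,2),K(c),np.array(c['D'])).reshape(-1,2)
    P=np.array(c['pose']); r=np.c_[u,np.ones(len(u))]*np.asarray(d)[:,None]
    return r@P[:3,:3].T+P[:3,3]
def proj(c,X):
    P=np.array(c['pose']);R=P[:3,:3].T
    return cv2.projectPoints(np.array(X,float).reshape(-1,1,3),cv2.Rodrigues(R)[0],-R@P[:3,3],K(c),np.array(c['D']))[0].reshape(-1,2)
def circ(p):  # LSQ circle
    A=np.c_[2*p[:,:2],np.ones(len(p))]; s=np.linalg.lstsq(A,(p[:,:2]**2).sum(1),rcond=None)[0]
    return s[:2],np.sqrt(s[2]+s[:2]@s[:2])
def blob(m,seed):
    n,l,st,ce=cv2.connectedComponentsWithStats(m.astype(np.uint8))
    i=min(range(1,n),key=lambda i:(np.hypot(*(ce[i]-seed)) if st[i,4]>30 else 1e9)); return l==i
def edge(m):
    c,_=cv2.findContours(m.astype(np.uint8),cv2.RETR_EXTERNAL,cv2.CHAIN_APPROX_NONE)
    return max(c,key=len).reshape(-1,2)
E
python3 - <<'E'
from h import *
for n,ls,cs,ps in [("top",(249,197),(249,197),(386,192)),("side",(288,303),(288,299),(322,150))]:
    c=optics.get_calibration(n); z=np.load(f"pics/{n}0.npz"); p,d=z['p'],z['d']
    hsv=cv2.cvtColor(p,cv2.COLOR_RGB2HSV)
    H,S,V=[hsv[:,:,i].astype(int) for i in range(3)]
    white=(S<70)&(V>140)
    yy,xx=np.mgrid[:400,:640]
    near=lambda s,r:np.hypot(xx-s[0],yy-s[1])<r
    w=blob(white&near(ls,60),ls); e=edge(w); hull=cv2.convexHull(e).reshape(-1,2)
    print(n,"lid outer@.022",circ(plane(c,e,.022)),len(e))
    b=blob((V<70)&near(cs,22),cs); e2=edge(b); print(" cap@.038",circ(plane(c,e2,.038)), plane(c,[cs],.038))
    t=(H>80)&(H<105)&(S>100)&near(ps,50)
    ys,xs=np.nonzero(t&(d>0)); X=world(c,np.c_[xs,ys],d[ys,xs]); 
    k=(X[:,2]>.124)&(X[:,2]<.137); print(" rim pts",k.sum(),X[k].mean(0),np.percentile(X[:,2],95)); 
    q=X[k]
    cc,r=circ(q); print("  rim fit",cc,r)
    ys,xs=np.nonzero(w&(d>0)); X=world(c,np.c_[xs,ys],d[ys,xs]); print(" lid z pcts",np.percentile(X[:,2],[5,50,95]))
    if n=="top":
        a=np.hstack([cv2.resize(p[ls[1]-40:ls[1]+40,ls[0]-40:ls[0]+40],(400,400),interpolation=2),cv2.resize(p[ps[1]-40:ps[1]+40,ps[0]-40:ps[0]+40],(400,400),interpolation=2)])
        cv2.imwrite("pics/crop.png",a[:,:,::-1])
E
```

```text
top lid outer@.022 (array([0.50075276, 0.20691735]), np.float64(0.09457585369460413)) 167
 cap@.038 (array([0.49896475, 0.20537904]), np.float64(0.017600752852437174)) [[0.49749211 0.20389337 0.038     ]]
 rim pts 286 [ 0.50107147 -0.23142539  0.13056276] 0.13424531868928347
  rim fit [ 0.50667844 -0.23269927] 0.08498610300206066
 lid z pcts [0.0066425  0.01402416 0.02491108]
side lid outer@.022 (array([0.49757806, 0.21963969]), np.float64(0.08703515222064448)) 308
 cap@.038 (array([0.50022324, 0.21646247]), np.float64(0.02368712933645809)) [[0.49824603 0.2169579  0.038     ]]
 rim pts 535 [ 0.50641369 -0.22462264  0.12807913] 0.1293543802933378
  rim fit [ 0.50769373 -0.22797886] 0.08434157461584797
 lid z pcts [0.00908581 0.01232017 0.02232334]
```

View pics/crop.png

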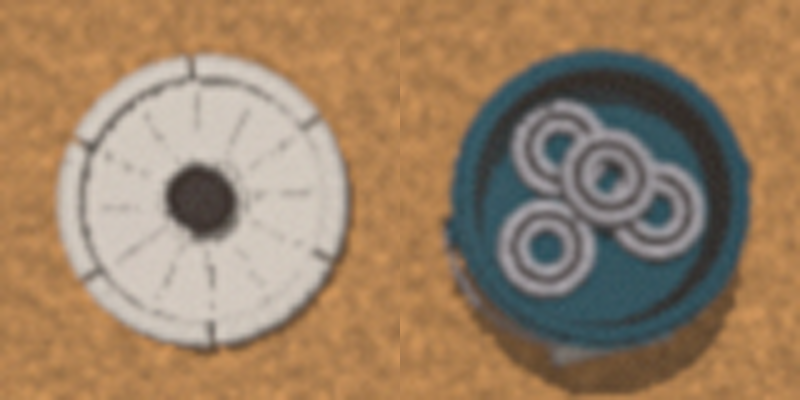

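The crop confirms the choice: a white lid with six notches and a black cap (left), and a teal open pail with four bearings and its handle at lower left (right). The rough positions are lid (0.499, 0.207) and pail (0.507, -0.231). I check the obstacle heights on the way before moving.

Run:
```python
from h import *
c=optics.get_calibration("top"); z=np.load("pics/top0.npz"); d=z['d']
yy,xx=np.mgrid[:400:4,:640:4]; px=np.c_[xx.ravel(),yy.ravel()].astype(float)
X=world(c,px,d[::4,::4].ravel()); 
def rep(n,a,b,e,f):
    k=(px[:,0]>a)&(px[:,0]<b)&(px[:,1]>e)&(px[:,1]<f)&(X[:,2]>.005); q=X[k]; print(n,np.percentile(q[:,2],[50,90,99]).round(3),q.min(0).round(3),q.max(0).round(3))
rep("carton in bin",30,132,122,230); rep("bin rim",132,155,112,230);rep("crate",485,620,140,240);rep("closed pail",436,498,250,314);rep("brown",202,264,250,306)
```

```text
carton in bin [0.145 0.149 0.153] [ 0.373 -0.022  0.101] [0.741 0.924 1.611]
bin rim [0.157 0.165 0.171] [0.395 0.514 0.008] [0.744 0.58  0.172]
crate [0.165 0.236 0.241] [ 0.355 -0.97   0.005] [ 0.677 -0.022  1.611]
closed pail [0.135 0.14  0.162] [ 0.108 -0.617  0.005] [ 0.315 -0.392  0.166]
brown [0.082 0.129 0.134] [ 0.146 -0.022  0.005] [0.373 0.33  1.611]
```

```bash
python3 -m handwheel '[{"x":-30,"y":-20,"z":30},{"x":-30,"y":-43,"z":75},{"x":-30,"y":-67,"z":119},{"x":-30,"y":-91,"z":162},{"x":-30,"y":-115,"z":205}]'
```

```text
validation failed for argument at $[0]...
```

```bash
python3 -m handwheel '[{"x":-30,"y":-20,"z":30,"roll":0},{"x":-30,"y":-43,"z":75,"roll":0},{"x":-30,"y":-67,"z":119,"roll":0},{"x":-30,"y":-91,"z":162,"roll":0},{"x":-30,"y":-115,"z":205,"roll":0}]'
```

```text
clock: 0.65
ee_pos: [0.4216, 0.3869, 0.3326]
tool_rot: [[-0.0, 0.443, 0.897], [-0.0, 0.897, -0.443], [-1.0, -0.0, 0.0]]
ft_force: [1.1, 0.7, -0.7]
finger_gap: 0.0932
```

```bash
python3 -m handwheel '[{"x":0,"y":-24,"z":44,"roll":0},{"x":0,"y":-48,"z":88,"roll":0},{"x":0,"y":-72,"z":132,"roll":0},{"x":0,"y":-96,"z":176,"roll":0},{"x":0,"y":-128,"z":210,"roll":0}]'
python3 -m handwheel '[{"x":0,"y":0,"z":0,"roll":0},{"x":0,"y":0,"z":0,"roll":0},{"x":0,"y":0,"z":0,"roll":0}]'
python3 - <<'E'
from h import *
c=optics.get_calibration("wrist");p,d=optics.grab_frame("wrist");np.savez("pics/w1.npz",p=p,d=d,pose=c['pose']);cv2.imwrite("pics/w1.png",p[:,:,::-1])
print(manip.observe()['ee_pos'])
E
```

```text
clock: 1.15
ee_pos: [0.5539, 0.1792, 0.3323]
tool_rot: [[0.001, 0.443, 0.896], [-0.0, 0.896, -0.443], [-1.0, 0.0, 0.001]]
ft_force: [0.7, -0.4, -0.2]
finger_gap: 0.0927
clock: 1.45
ee_pos: [0.5515, 0.1828, 0.3325]
tool_rot: [[-0.001, 0.441, 0.898], [0.001, 0.898, -0.441], [-1.0, 0.001, -0.002]]
ft_force: [-0.6, 0.1, 0.4]
finger_gap: 0.0928
[0.55141528 0.18327461 0.33255856]
```

View pics/w1.png

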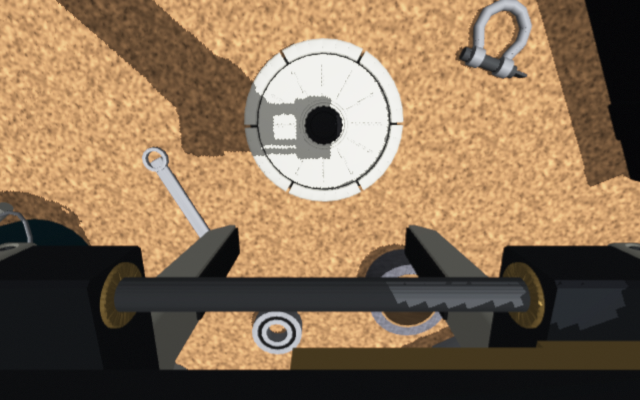

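The wrist view shows the lid whole at (324,120), its cap at (324,126), and notches at (283,58), (364,55), (397,124), (358,187), (291,187) and (250,125).

```bash
cat >> h.py <<'E'
def capfind(c,p,seed,z,rad=35,zl=.022):
    V=p.max(2).astype(int); yy,xx=np.mgrid[:400,:640]; n=np.hypot(xx-seed[0],yy-seed[1])<rad
    e=edge(blob((V<60)&n,seed)).astype(float)
    return circ(plane(c,e,z))
E
python3 - <<'E'
from h import *
c=optics.get_calibration("wrist");z=np.load("pics/w1.npz");c['pose']=z['pose'];p=z['p'];d=z['d']
print("cap",capfind(c,p,(324,126),.038))
print("notchmean@.022",plane(c,[(283,58),(364,55),(397,124),(358,187),(291,187),(250,125)],.022).mean(0))
for px in [(397,124),(250,125)]: 
    q=plane(c,[px],.022)[0]; print(q)
hsv=cv2.cvtColor(p,cv2.COLOR_RGB2HSV);S=hsv[:,:,1].astype(int);yy,xx=np.mgrid[:400,:640]
w=blob((S<45)&(hsv[:,:,2]>90)&(np.hypot(xx-324,yy-120)<84),(324,120));h=edge(w).astype(float)
print("outer",circ(plane(c,h,.018)))
ys,xs=np.nonzero((np.hypot(xx-322,yy-124)<10)); X=world(c,np.c_[xs,ys],d[ys,xs]); print("capz",np.median(X[:,2]))
s=manip.observe(); T=np.array(s['tool_rot']); print(T.round(3).tolist(),s['ee_pos'])
cap,_=capfind(c,p,(324,126),.038)
print("tool shift mm",T.T@(np.array([*cap,.105])-s['ee_pos'])*1000)
E
```

```text
cap (array([0.50097677, 0.20851358]), np.float64(0.020715925866290275))
notchmean@.022 [0.50166233 0.20934876 0.022     ]
[0.53968625 0.28891506 0.022     ]
[0.46255409 0.12936348 0.022     ]
outer (array([0.50100365, 0.20957695]), np.float64(0.09081702822048142))
capz 0.03606721102179167
[[-0.001, 0.44, 0.898], [0.001, 0.898, -0.44], [-1.0, 0.001, -0.001]] [0.55141528 0.18327461 0.33255856]
tool shift mm [227.6402677    0.34579185 -56.0690203 ]
```

```bash
python3 -m handwheel '[{"x":10,"y":0,"z":-40,"roll":0},{"x":50,"y":0,"z":-56,"roll":0},{"x":100,"y":0,"z":-56,"roll":0},{"x":145,"y":0,"z":-56,"roll":0},{"x":180,"y":0,"z":-56,"roll":0}]'
python3 -m handwheel '[{"x":0,"y":0,"z":0,"roll":0},{"x":0,"y":0,"z":0,"roll":0},{"x":0,"y":0,"z":0,"roll":0}]'
python3 - <<'E'
from h import *
s=manip.observe(); T=np.array(s['tool_rot'])
print("tool shift mm",T.T@(np.array([.501,.2088,.101])-s['ee_pos'])*1000)
E
```

```text
clock: 2.0
ee_pos: [0.5003, 0.208, 0.1506]
tool_rot: [[-0.002, 0.439, 0.899], [0.0, 0.899, -0.439], [-1.0, -0.001, -0.002]]
ft_force: [0.1, 0.8, -0.5]
finger_gap: 0.0926
clock: 2.3
ee_pos: [0.5032, 0.2072, 0.1549]
tool_rot: [[0.004, 0.442, 0.897], [0.002, 0.897, -0.442], [-1.0, 0.004, 0.003]]
ft_force: [0.8, 0.6, 0.6]
finger_gap: 0.093
tool shift mm [53.85150414  0.30085174 -2.79710848]
```

```bash
python3 -m handwheel '[{"x":25,"y":0,"z":-1,"roll":0},{"x":45,"y":0,"z":-1,"roll":0},{"x":50,"y":0,"z":-1,"roll":0},{"x":50,"y":0,"z":-1,"roll":0},{"x":50,"y":0,"z":-1,"roll":0}]'
python3 -m handwheel '[{"x":0,"y":0,"z":0,"roll":0},{"x":0,"y":0,"z":0,"roll":0},{"x":0,"y":0,"z":0,"roll":0},{"x":0,"y":0,"z":0,"roll":0},{"x":0,"y":0,"z":0,"roll":0}]' 40 25
```

```text
clock: 2.8
ee_pos: [0.5021, 0.2068, 0.1043]
tool_rot: [[0.003, 0.443, 0.897], [0.001, 0.897, -0.443], [-1.0, 0.002, 0.002]]
ft_force: [-0.1, -0.2, 0.1]
finger_gap: 0.0928
clock: 3.3
ee_pos: [0.5012, 0.2063, 0.1028]
tool_rot: [[0.0, 0.443, 0.897], [-0.0, 0.897, -0.443], [-1.0, -0.0, 0.0]]
ft_force: [0.1, 0.1, 0.3]
finger_gap: 0.0578
```

```bash
python3 -m handwheel '[{"x":0,"y":0,"z":0,"roll":0},{"x":0,"y":0,"z":0,"roll":0},{"x":0,"y":0,"z":0,"roll":0},{"x":0,"y":0,"z":0,"roll":0}]'
```

```text
clock: 3.7
ee_pos: [0.5014, 0.2067, 0.1027]
tool_rot: [[0.0, 0.443, 0.897], [0.0, 0.897, -0.443], [-1.0, 0.001, 0.0]]
ft_force: [0.6, 0.7, -0.5]
finger_gap: 0.0436
```

Gripped at 43.6 mm. The top view still shows the pail clear, so I refine its rim position before carrying.

Run:
```python
from h import *
for n,ps in [("top",(386,192)),("side",(322,145))]:
    c=optics.get_calibration(n);z=np.load(f"pics/{n}0.npz");p=z['p']
    # sample radial intensity profile on rim plane around estimate
    for c0 in [np.array([.507,-.231])]:
      for it in range(3):
        def ringedge(r0,r1,zz):
            out=[]
            rs=np.arange(r0,r1,.0005)
            for a in np.radians(np.arange(0,360,6)):
                X=np.c_[c0[0]+rs*np.cos(a),c0[1]+rs*np.sin(a),np.full(len(rs),zz)]
                px=proj(c,X).astype(np.float32)
                g=cv2.remap(p,px[:,0],px[:,1],cv2.INTER_LINEAR)[:,0].astype(float)
                out.append((g,a))
            return rs,out
        rs,o=ringedge(.083,.104,.12)
        pts=[];
        for g,a in o:
            s=g[:,0]-g[:,2]  # R-B : cork high, teal negative
            i=np.argmax(np.diff(cv2.GaussianBlur(s.reshape(-1,1),(1,7),0).ravel())); 
            if s.max()-s.min()>60 and 2<i<len(rs)-4: pts.append([c0[0]+rs[i]*np.cos(a),c0[1]+rs[i]*np.sin(a)])
        pts=np.array(pts); cc,r=circ(pts); res=abs(np.hypot(*(pts-cc).T)-r); k=res<.003; cc,r=circ(pts[k]); 
        print(n,"outer collar",cc.round(4),r.round(4),k.sum(),len(pts)); c0=cc
    P=np.array(plane(c,[ps],.13)); 
    a=cv2.resize(p[ps[1]-45:ps[1]+45,ps[0]-45:ps[0]+45],(540,540),interpolation=cv2.INTER_CUBIC)
    th=np.radians(np.arange(0,360,2))
    for r,zz,col in [(.08,.13,(255,0,0)),(.09,.13,(255,255,0)),(.0945,.119,(255,0,255))]:
        q=proj(c,np.c_[.507+r*np.cos(th),-.231+r*np.sin(th),np.full(len(th),zz)])
        q=((q-np.array(ps)+45+.5)*6-.5)
        cv2.polylines(a,[q.astype(np.int32).reshape(-1,1,2)],True,col,1)
    cv2.imwrite(f"pics/pail_{n}.png",a[:,:,::-1])
b=np.hstack([cv2.imread("pics/pail_top.png"),cv2.imread("pics/pail_side.png")]);cv2.imwrite("pics/pail2.png",cv2.resize(b,(800,400)))
```

```text
top outer collar [ 0.5052 -0.2328] 0.0936 58 60
top outer collar [ 0.5053 -0.2329] 0.0936 57 60
top outer collar [ 0.5053 -0.2328] 0.0936 58 60
side outer collar [ 0.5085 -0.2323] 0.0949 37 44
side outer collar [ 0.5084 -0.2327] 0.0949 36 44
side outer collar [ 0.5084 -0.2329] 0.0949 37 44
```

View pics/pail2.png

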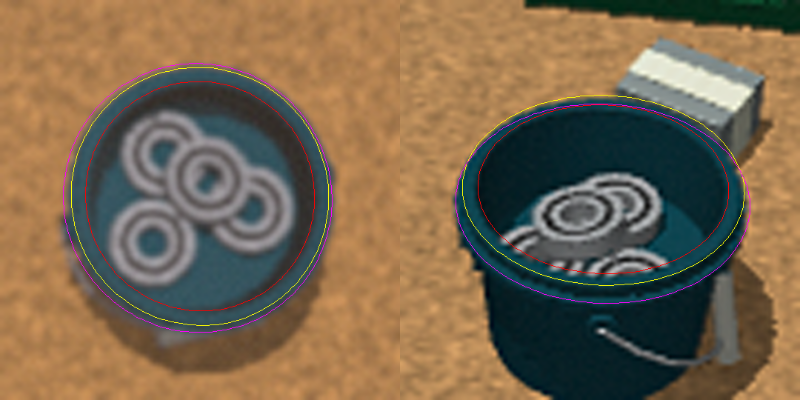

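The overlay (centre 0.507, -0.231) fits within about 2 mm in both views. The top fit gives (0.505, -0.233) and the side fit gives (0.508, -0.233). I lift, carry, hover and then compare the lid with the pail in the images.

```bash
python3 -m handwheel '[{"x":-20,"y":0,"z":0,"roll":0},{"x":-55,"y":0,"z":0,"roll":0},{"x":-95,"y":0,"z":0,"roll":0},{"x":-135,"y":-20,"z":10,"roll":0},{"x":-165,"y":-45,"z":23,"roll":0}]' - 40
python3 -m handwheel '[{"x":-10,"y":-36,"z":18,"roll":0},{"x":-15,"y":-75,"z":38,"roll":0},{"x":-15,"y":-115,"z":58,"roll":0},{"x":-15,"y":-155,"z":79,"roll":0},{"x":-15,"y":-195,"z":99,"roll":0}]'
python3 -m handwheel '[{"x":0,"y":-40,"z":20,"roll":0},{"x":0,"y":-80,"z":41,"roll":0},{"x":0,"y":-115,"z":58,"roll":0},{"x":0,"y":-138,"z":70,"roll":0},{"x":0,"y":-152,"z":77,"roll":0}]'
python3 -m handwheel '[{"x":0,"y":0,"z":0,"roll":0},{"x":0,"y":0,"z":0,"roll":0},{"x":0,"y":0,"z":0,"roll":0}]'
python3 - <<'E'
from h import *
print(manip.observe()['ee_pos'])
for n in ["side","top"]:
    p,d=optics.grab_frame(n);np.savez(f"pics/{n}2.npz",p=p,d=d);cv2.imwrite(f"pics/{n}2.png",p[:,:,::-1])
s=manip.observe();print(s['ee_pos'],s['tool_rot'])
E
```

```text
clock: 4.2
ee_pos: [0.5014, 0.1565, 0.2695]
tool_rot: [[0.0, 0.44, 0.898], [0.001, 0.898, -0.44], [-1.0, 0.001, -0.0]]
ft_force: [1.5, -0.7, -2.4]
finger_gap: 0.0434
clock: 4.7
ee_pos: [0.503, -0.0648, 0.2822]
tool_rot: [[-0.003, 0.443, 0.896], [-0.0, 0.897, -0.443], [-1.0, -0.001, -0.002]]
ft_force: [1.0, -0.2, -2.3]
finger_gap: 0.0431
clock: 5.2
ee_pos: [0.5043, -0.2362, 0.2818]
tool_rot: [[-0.003, 0.447, 0.895], [-0.001, 0.895, -0.447], [-1.0, -0.002, -0.003]]
ft_force: [1.0, 1.2, -2.3]
finger_gap: 0.0432
clock: 5.5
ee_pos: [0.5064, -0.2306, 0.2825]
tool_rot: [[-0.001, 0.439, 0.898], [0.002, 0.898, -0.439], [-1.0, 0.002, -0.001]]
ft_force: [-0.6, -0.6, -2.4]
finger_gap: 0.043
[ 0.50642404 -0.23057005  0.28253024]
[ 0.50643898 -0.23111759  0.2827413 ] [[-2.12101304e-04  4.39867797e-01  8.98062513e-01]
 [ 1.21129240e-03  8.98061987e-01 -4.39867253e-01]
 [-9.99999244e-01  9.94519881e-04 -7.23288639e-04]]
```

View pics/side2.png

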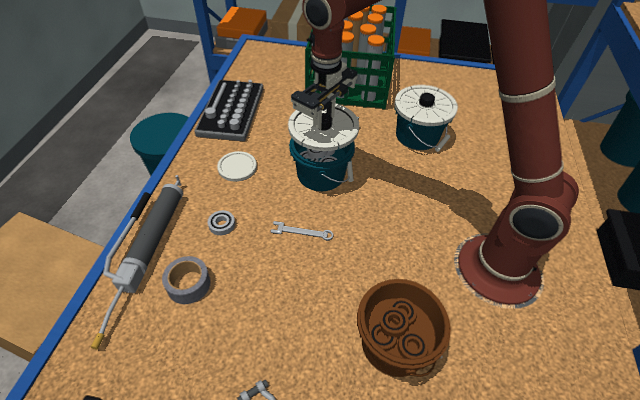

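View pics/top2.png

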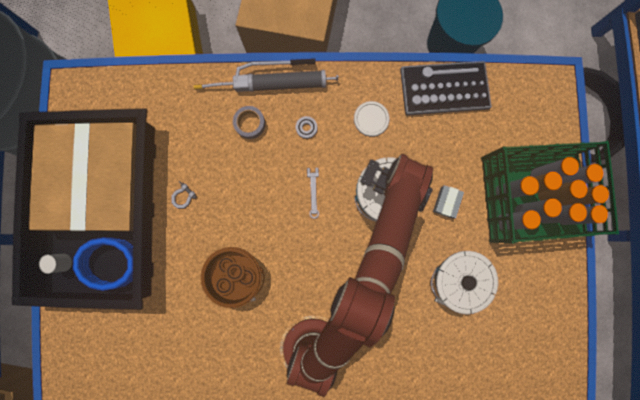

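Side view: the lid is held level over the pail at (324,127). Top view: the lid's left and lower edge shows at (360,190). I fit the visible edges.

```bash
cat >> h.py <<'E'
def ringfit(c,p,c0,r,zz,good,lo=.012,hi=.012):
    from scipy.optimize import least_squares
    c0=np.array(c0,float); rs=np.arange(r-lo,r+hi,.0005)
    for it in range(4):
        pts=[]
        for a in np.arange(0,360,3):
            if not good(a): continue
            a=np.radians(a)
            px=proj(c,np.c_[c0[0]+rs*np.cos(a),c0[1]+rs*np.sin(a),np.full(len(rs),zz)]).astype(np.float32)
            g=cv2.remap(p,px[:,0],px[:,1],cv2.INTER_LINEAR)[:,0].astype(float)
            s=g[:,2]   # blue: white lid high, else low
            ds=-np.diff(cv2.GaussianBlur(s.reshape(-1,1),(1,7),0).ravel()); i=np.argmax(ds)
            if s.max()-s.min()>60 and 3<i<len(rs)-5: pts.append([c0[0]+rs[i]*np.cos(a),c0[1]+rs[i]*np.sin(a)])
        pts=np.array(pts)
        f=least_squares(lambda q:np.hypot(*(pts-q).T)-r,c0,loss='soft_l1',f_scale=.001); c0=f.x
    res=np.hypot(*(pts-c0).T)-r
    return c0,len(pts),np.median(abs(res))
E
python3 - <<'E'
from h import *
c=optics.get_calibration("top");p=np.load("pics/top2.npz")['p']
# validate on table lid in frame 0
p0=np.load("pics/top0.npz")['p']; print("table lid top",ringfit(c,p0,(.501,.207),.0965,.022,lambda a:True))
for zz in (.202,): print("held top",ringfit(c,p,(.507,-.232),.0965,zz,lambda a:20<a<260))
cs=optics.get_calibration("side");ps=np.load("pics/side2.npz")['p'];ps0=np.load("pics/side0.npz")['p']
P=np.array(cs['pose'])[:3,3]; print(P)
# far edge as seen from side cam: directions away
for nm,img,c0,zz in [("table",ps0,(.501,.207),.022),("held",ps,(.507,-.232),.202)]:
    away=np.degrees(np.arctan2(c0[1]-P[1],c0[0]-P[0]))
    print(nm,"side far",ringfit(cs,img,c0,.0965,zz,lambda a:abs((a-away+180)%360-180)<100), "near@flange",ringfit(cs,img,c0,.0965,zz-.012,lambda a:abs((a-away+180)%360-180)>100))
a=p[150:240,335:435];a=cv2.resize(a,(600,540),interpolation=2);cv2.imwrite("pics/z1.png",a[:,:,::-1])
a=ps[70:200,270:380];a=cv2.resize(a,(508,600),interpolation=2);cv2.imwrite("pics/z2.png",a[:,:,::-1])
E
```

```text
table lid top (array([0.50104514, 0.20700912]), 119, np.float64(0.0005010235792530238))
held top (array([ 0.5049456 , -0.23214096]), 37, np.float64(0.000568156603074646))
[0.36169944 0.64392187 0.92067128]
table side far (array([0.5018195 , 0.21319812]), 65, np.float64(0.0005327279799295925)) near@flange (array([0.50402445, 0.20634041]), 52, np.float64(0.00042678854093879115))
held side far (array([ 0.50442006, -0.22245892]), 24, np.float64(0.00048791389227147153)) near@flange (array([ 0.5081348 , -0.23891103]), 52, np.float64(0.00048447849771397766))
```

View pics/z1.png

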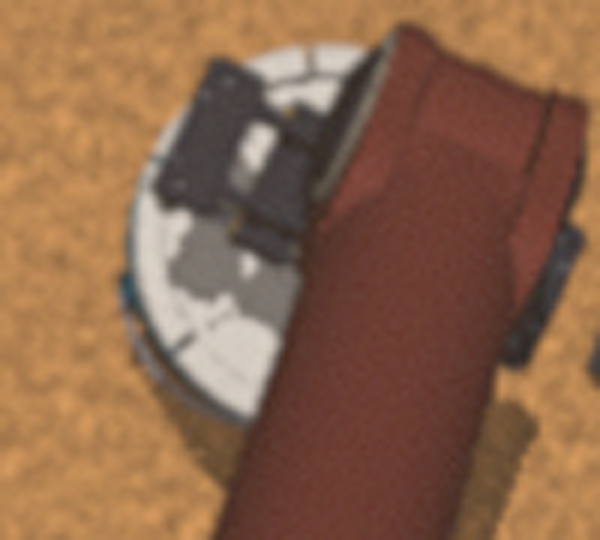

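View pics/z2.png

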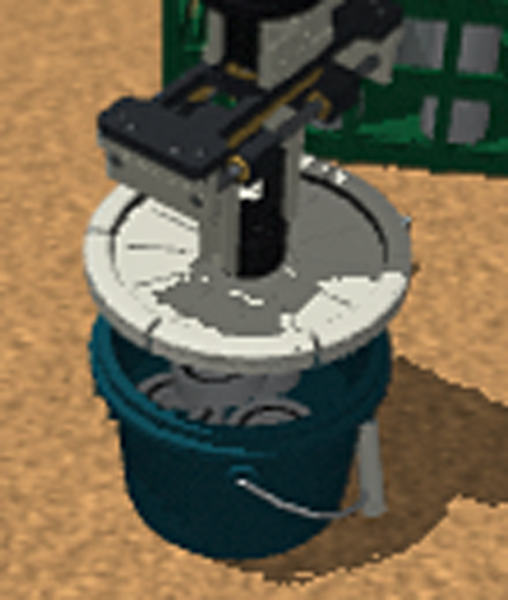

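Lid and pail agree to about 1–2 mm in both views. I correct about 1 mm and lower.

```bash
python3 -m handwheel '[{"x":15,"y":-1,"z":1,"roll":0},{"x":30,"y":-1,"z":1,"roll":0},{"x":42,"y":-1,"z":1,"roll":0},{"x":48,"y":-1,"z":1,"roll":0},{"x":48,"y":-1,"z":1,"roll":0}]'
python3 -m handwheel '[{"x":3,"y":0,"z":0,"roll":0},{"x":6,"y":0,"z":0,"roll":0},{"x":8,"y":0,"z":0,"roll":0},{"x":8,"y":0,"z":0,"roll":0}]'
```

```text
clock: 6.1
ee_pos: [0.5063, -0.234, 0.2339]
tool_rot: [[-0.002, 0.442, 0.897], [0.001, 0.897, -0.442], [-1.0, -0.0, -0.002]]
ft_force: [-0.7, -1.0, -2.2]
finger_gap: 0.0431
clock: 6.5
ee_pos: [0.507, -0.2347, 0.2282]
tool_rot: [[0.002, 0.443, 0.897], [-0.001, 0.897, -0.443], [-1.0, 0.0, 0.002]]
ft_force: [-1.8, 1.0, 5.2]
finger_gap: 0.0431
```

Run:
```python
from h import *
s=manip.observe();print(s['ee_pos'],s['ft_force'],s['torque'])
for n in ["side","top"]:
    p,d=optics.grab_frame(n);np.savez(f"pics/{n}3.npz",p=p,d=d)
    s=manip.observe();print(s['ee_pos'],s['ft_force'],s['torque'])
    a=p[70:200,270:380] if n=="side" else p[150:240,335:435]
    cv2.imwrite(f"pics/{n}3.png",cv2.resize(a,None,fx=5 if n=="side" else 6,fy=4.6 if n=="side" else 6,interpolation=2)[:,:,::-1])
c=optics.get_calibration("top");p=np.load("pics/top3.npz")['p']
print("held top",ringfit(c,p,(.507,-.232),.0965,.147,lambda a:20<a<260))
cs=optics.get_calibration("side");ps=np.load("pics/side3.npz")['p']
P=np.array(cs['pose'])[:3,3];away=np.degrees(np.arctan2(-.232-P[1],.507-P[0]))
for z in (.147,): print("side far",ringfit(cs,ps,(.507,-.232),.0965,z,lambda a:abs((a-away+180)%360-180)<100), "near@flange",ringfit(cs,ps,(.507,-.232),.0965,z-.012,lambda a:abs((a-away+180)%360-180)>100))
```

```text
[ 0.50695227 -0.23467078  0.22820573] [-1.78931988  1.0138976   5.2087615 ] [-0.09481507  0.44929649 -0.06931223]
[ 0.50695927 -0.23465208  0.22822956] [-1.32720087  2.58438947  4.35373577] [-0.05590651  0.50478909 -0.03589187]
[ 0.50697882 -0.2346483   0.22817541] [-1.12349865  1.78547841  6.30268927] [-0.12268866  0.51135018 -0.11870708]
held top (array([ 0.50555753, -0.23619955]), 36, np.float64(0.00048024351519070085))
side far (array([ 0.50548919, -0.22375085]), 30, np.float64(0.0016976491509433159)) near@flange (array([ 0.50897718, -0.24271801]), 51, np.float64(0.0004974758274930713))
```

View pics/side3.png

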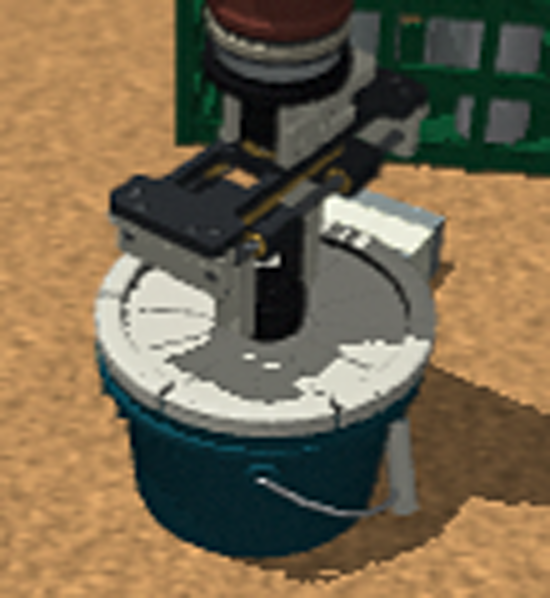

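View pics/top3.png

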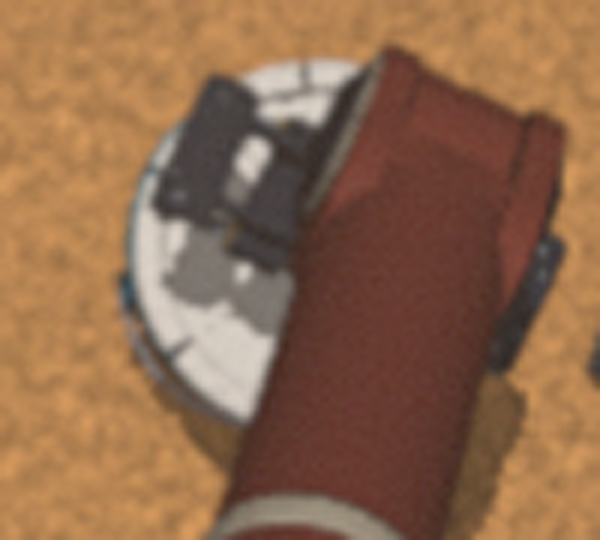

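The lid caught the rim's inner edge early, at about 5 N. The top view puts it about 3.4 mm too far in -y, and the lateral force agrees. I lift a little, shift +3 mm in y and lower again.

```bash
python3 -m handwheel '[{"x":-5,"y":0,"z":0,"roll":0},{"x":-5,"y":3,"z":-1,"roll":0},{"x":-5,"y":3,"z":-1,"roll":0},{"x":-2,"y":3,"z":-1,"roll":0},{"x":0,"y":3,"z":-1,"roll":0}]'
python3 -m handwheel '[{"x":2,"y":0,"z":0,"roll":0},{"x":3,"y":0,"z":0,"roll":0},{"x":3,"y":0,"z":0,"roll":0}]'
```

```text
clock: 7.1
ee_pos: [0.5067, -0.2314, 0.2261]
tool_rot: [[-0.001, 0.443, 0.897], [0.0, 0.897, -0.443], [-1.0, -0.0, -0.001]]
ft_force: [-0.1, 0.0, -3.7]
finger_gap: 0.0435
clock: 7.4
ee_pos: [0.5068, -0.2315, 0.2234]
tool_rot: [[-0.001, 0.443, 0.897], [0.0, 0.897, -0.443], [-1.0, -0.0, -0.001]]
ft_force: [0.8, 0.4, -2.7]
finger_gap: 0.0431
```

Now free of contact at 0.2234. The flange should seat near 0.2227.

```bash
python3 -m handwheel '[{"x":0.5,"y":0,"z":0,"roll":0},{"x":1,"y":0,"z":0,"roll":0},{"x":1,"y":0,"z":0,"roll":0}]'
```

```text
clock: 7.7
ee_pos: [0.507, -0.2315, 0.2228]
tool_rot: [[0.0, 0.443, 0.897], [-0.0, 0.897, -0.443], [-1.0, -0.0, 0.0]]
ft_force: [1.3, -0.0, -3.7]
finger_gap: 0.0432
```

```bash
python3 -m handwheel '[{"x":0.5,"y":0,"z":0,"roll":0},{"x":1,"y":0,"z":0,"roll":0},{"x":1,"y":0,"z":0,"roll":0}]'
```

```text
clock: 8.0
ee_pos: [0.507, -0.2315, 0.2226]
tool_rot: [[0.001, 0.443, 0.897], [-0.0, 0.897, -0.443], [-1.0, 0.0, 0.001]]
ft_force: [-1.9, 0.7, 5.0]
finger_gap: 0.043
```

Seated: 5 N at 0.2226, as expected. Now I let go and check.

```bash
python3 -m handwheel '[{"x":0,"y":0,"z":0,"roll":0},{"x":0,"y":0,"z":0,"roll":0},{"x":0,"y":0,"z":0,"roll":0},{"x":0,"y":0,"z":0,"roll":0}]' 85
python3 -m handwheel '[{"x":-10,"y":0,"z":0,"roll":0},{"x":-40,"y":0,"z":0,"roll":0},{"x":-80,"y":0,"z":10,"roll":0},{"x":-110,"y":0,"z":40,"roll":0},{"x":-110,"y":0,"z":70,"roll":0}]'
python3 -m handwheel '[{"x":0,"y":0,"z":0,"roll":0},{"x":0,"y":0,"z":0,"roll":0},{"x":0,"y":0,"z":0,"roll":0}]' 0 40
python3 - <<'E'
from h import *
s=manip.observe();print(s['ee_pos'],s['ft_force'])
c=optics.get_calibration("wrist");p,d=optics.grab_frame("wrist");np.savez("pics/w4.npz",p=p,d=d,pose=c['pose']);cv2.imwrite("pics/w4.png",p[:,:,::-1])
p,d=optics.grab_frame("side");np.savez("pics/side4.npz",p=p,d=d);cv2.imwrite("pics/side4.png",cv2.resize(p[70:200,270:380],None,fx=5,fy=4.6,interpolation=2)[:,:,::-1])
E
```

```text
clock: 8.4
ee_pos: [0.507, -0.2315, 0.2216]
tool_rot: [[0.0, 0.443, 0.897], [-0.0, 0.897, -0.443], [-1.0, -0.0, 0.0]]
ft_force: [0.1, -0.2, 0.6]
finger_gap: 0.0708
clock: 8.9
ee_pos: [0.572, -0.2637, 0.3387]
tool_rot: [[0.011, 0.443, 0.897], [-0.005, 0.897, -0.443], [-1.0, 0.001, 0.012]]
ft_force: [1.1, -0.2, 0.1]
finger_gap: 0.0847
clock: 9.2
ee_pos: [0.5687, -0.262, 0.3314]
tool_rot: [[-0.002, 0.443, 0.897], [0.001, 0.897, -0.443], [-1.0, -0.0, -0.002]]
ft_force: [0.1, -0.1, 0.6]
finger_gap: 0.0657
[ 0.56874415 -0.26198713  0.33137921] [ 0.05029739 -0.11535633  0.57974875]
```

View pics/w4.png

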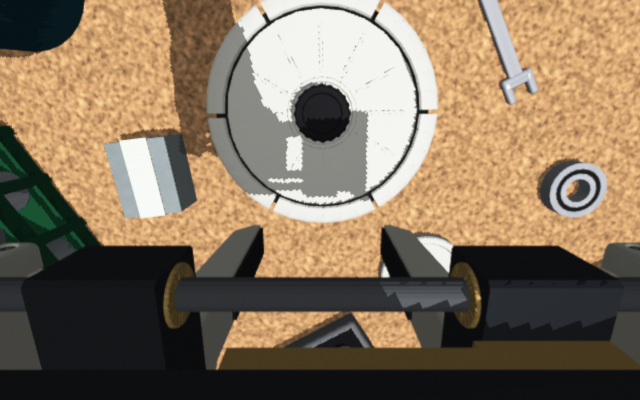

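View pics/side4.png

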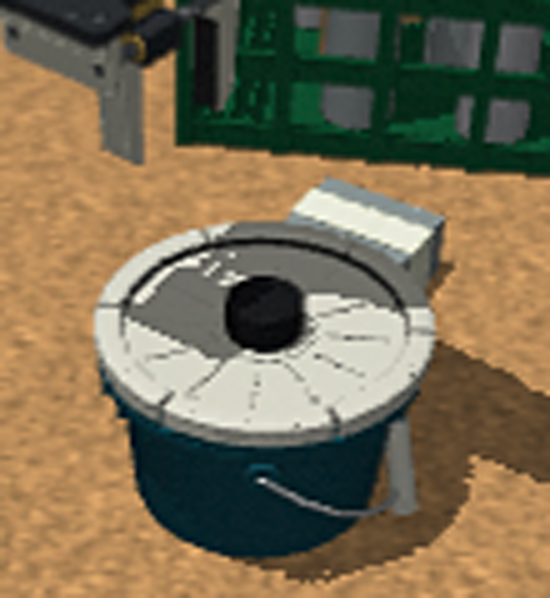

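The lid lies level and free on the pail. In the wrist view the cap is at (322,112), with notches at (436,111), (209,116), (273,211), (265,10), (380,10) and (370,205). So in tool axes the section middles lie at 30°, 90°, 150° and so on. I check the centre and work out the presses.

Run:
```python
from h import *
c=optics.get_calibration("wrist");z=np.load("pics/w4.npz");c['pose']=z['pose'];p=z['p']
print("cap",capfind(c,p,(322,112),.158,40))
N=plane(c,[(436,111),(209,116),(273,211),(370,205),(265,10),(380,10)],.142)[:,:2]
s=manip.observe();T=np.array(s['tool_rot']);C=np.array([.507,-.2315])
for q in N:
    v=T.T@np.array([*(q-C),0]); print("notch r,ang(y->z)",np.hypot(v[1],v[2]).round(4),np.degrees(np.arctan2(v[2],v[1])).round(1))
print(s['ee_pos'],s['finger_gap'])
for a in range(30,390,60):
    a=np.radians(a); w=np.array([*C,.236])+T@np.array([0,.087*np.cos(a),.087*np.sin(a)])
    print(np.degrees(a).round(),(T.T@(w-s['ee_pos'])*1000).round(1))
P=np.load("pics/side4.npz")['p'];cs=optics.get_calibration("side");o=np.array(cs['pose'])[:3,3];aw=np.degrees(np.arctan2(-.232-o[1],.507-o[0]))
print("side far",ringfit(cs,P,(.507,-.232),.0965,.142,lambda a:abs((a-aw+180)%360-180)<100))
```

```text
cap (array([ 0.50569049, -0.231912  ]), np.float64(0.021066095467859793))
notch r,ang(y->z) 0.0934 -1.8
notch r,ang(y->z) 0.0942 179.4
notch r,ang(y->z) 0.0943 118.1
notch r,ang(y->z) 0.0883 61.6
notch r,ang(y->z) 0.0896 -119.6
notch r,ang(y->z) 0.0893 -60.6
[ 0.56882864 -0.26202213  0.33157975] 0.05783126959015468
30.0 [ 95.7  75.3 -25.3]
90.0 [95.7 -0.  18.2]
150.0 [ 95.7 -75.4 -25.3]
210.0 [  95.7  -75.4 -112.3]
270.0 [  95.7   -0.  -155.8]
330.0 [  95.7   75.3 -112.3]
side far (array([ 0.50647371, -0.22161333]), 51, np.float64(0.0019129052707042016))
```

Centre confirmed within about 1.5 mm. First press at 90°, approaching above it while the fingers close.

```bash
python3 -m handwheel '[{"x":0,"y":0,"z":10,"roll":0},{"x":20,"y":0,"z":18,"roll":0},{"x":50,"y":0,"z":18,"roll":0},{"x":80,"y":0,"z":18,"roll":0},{"x":94,"y":0,"z":18,"roll":0}]'
python3 -m handwheel '[{"x":0,"y":0,"z":0,"roll":0},{"x":0,"y":0,"z":0,"roll":0},{"x":0,"y":0,"z":0,"roll":0},{"x":0,"y":0,"z":0,"roll":0},{"x":0,"y":0,"z":0,"roll":0}]'
```

```text
clock: 9.8
ee_pos: [0.5842, -0.2695, 0.235]
tool_rot: [[-0.005, 0.443, 0.897], [0.002, 0.897, -0.443], [-1.0, -0.0, -0.006]]
ft_force: [0.3, 0.4, -0.0]
finger_gap: 0.0171
clock: 10.3
ee_pos: [0.5862, -0.2706, 0.2389]
tool_rot: [[0.002, 0.443, 0.897], [-0.001, 0.897, -0.443], [-1.0, 0.0, 0.002]]
ft_force: [-0.8, -0.0, 0.7]
finger_gap: 0.0003
```

```bash
python3 -m handwheel '[{"x":8,"y":0,"z":0,"roll":0},{"x":12,"y":0,"z":0,"roll":0},{"x":15,"y":0,"z":0,"roll":0},{"x":17,"y":0,"z":0,"roll":0},{"x":18,"y":0,"z":0,"roll":0}]'
python3 -m handwheel '[{"x":1,"y":0,"z":0,"roll":0},{"x":1,"y":0,"z":0,"roll":0}]'
```

```text
clock: 10.8
ee_pos: [0.5857, -0.2704, 0.2212]
tool_rot: [[0.0, 0.443, 0.897], [0.0, 0.897, -0.443], [-1.0, 0.0, -0.0]]
ft_force: [-3.3, 1.7, 8.8]
finger_gap: 0.0003
clock: 11.0
ee_pos: [0.5857, -0.2703, 0.2202]
tool_rot: [[-0.0, 0.443, 0.897], [0.0, 0.897, -0.443], [-1.0, 0.0, -0.0]]
ft_force: [-1.8, 1.2, 9.3]
finger_gap: 0.001
```

```bash
python3 -m handwheel '[{"x":0.5,"y":0,"z":0,"roll":0},{"x":1,"y":0,"z":0,"roll":0},{"x":1,"y":0,"z":0,"roll":0}]'
```

```text
clock: 11.3
ee_pos: [0.5857, -0.2704, 0.2195]
tool_rot: [[0.0, 0.443, 0.897], [0.0, 0.897, -0.443], [-1.0, 0.0, 0.0]]
ft_force: [-2.3, 2.4, 9.1]
finger_gap: 0.0005
```

```bash
python3 -m handwheel '[{"x":0.5,"y":0,"z":0,"roll":0},{"x":1,"y":0,"z":0,"roll":0},{"x":1,"y":0,"z":0,"roll":0}]'
```

```text
clock: 11.6
ee_pos: [0.5857, -0.2704, 0.2193]
tool_rot: [[0.001, 0.443, 0.897], [-0.0, 0.897, -0.443], [-1.0, 0.0, 0.001]]
ft_force: [-3.1, 2.3, 12.1]
finger_gap: 0.0007
```

```bash
python3 -m handwheel '[{"x":0.5,"y":0,"z":0,"roll":0},{"x":1,"y":0,"z":0,"roll":0},{"x":1,"y":0,"z":0,"roll":0}]'
```

```text
clock: 11.9
ee_pos: [0.5857, -0.2704, 0.2191]
tool_rot: [[0.001, 0.443, 0.897], [-0.0, 0.897, -0.443], [-1.0, 0.0, 0.001]]
ft_force: [-5.4, 2.3, 15.8]
finger_gap: 0.0005
```

Section at 90° is home (15.8 N, hard stop at 0.2191). Next the section at 150°.

```bash
python3 -m handwheel '[{"x":-20,"y":0,"z":0,"roll":0},{"x":-20,"y":-40,"z":-22,"roll":0},{"x":-20,"y":-75,"z":-44,"roll":0},{"x":-20,"y":-75,"z":-44,"roll":0},{"x":-18,"y":-75,"z":-44,"roll":0}]'
python3 -m handwheel '[{"x":6,"y":0,"z":0,"roll":0},{"x":10,"y":0,"z":0,"roll":0},{"x":13,"y":0,"z":0,"roll":0},{"x":15,"y":0,"z":0,"roll":0},{"x":16,"y":0,"z":0,"roll":0}]'
python3 -m handwheel '[{"x":1,"y":0,"z":0,"roll":0},{"x":1,"y":0,"z":0,"roll":0}]'
```

```text
clock: 12.4
ee_pos: [0.5123, -0.3192, 0.2338]
tool_rot: [[0.0, 0.445, 0.895], [-0.0, 0.895, -0.445], [-1.0, -0.0, 0.0]]
ft_force: [0.8, -0.1, -1.4]
finger_gap: 0.0005
clock: 12.9
ee_pos: [0.5146, -0.317, 0.2194]
tool_rot: [[0.001, 0.441, 0.898], [0.0, 0.898, -0.441], [-1.0, 0.001, 0.001]]
ft_force: [-2.7, 2.5, 14.8]
finger_gap: 0.0004
clock: 13.1
ee_pos: [0.5146, -0.3171, 0.2194]
tool_rot: [[0.002, 0.441, 0.898], [0.0, 0.898, -0.441], [-1.0, 0.001, 0.002]]
ft_force: [-4.2, 1.9, 16.0]
finger_gap: 0.0005
```

Section at 150° is home. Next 210°.

```bash
python3 -m handwheel '[{"x":-20,"y":0,"z":0,"roll":0},{"x":-20,"y":0,"z":-40,"roll":0},{"x":-20,"y":0,"z":-80,"roll":0},{"x":-20,"y":0,"z":-86,"roll":0},{"x":-18,"y":0,"z":-86,"roll":0}]'
python3 -m handwheel '[{"x":6,"y":0,"z":0,"roll":0},{"x":10,"y":0,"z":0,"roll":0},{"x":13,"y":0,"z":0,"roll":0},{"x":15,"y":0,"z":0,"roll":0},{"x":16,"y":0,"z":0,"roll":0}]'
python3 -m handwheel '[{"x":1,"y":0,"z":0,"roll":0},{"x":1,"y":0,"z":0,"roll":0}]'
```

```text
clock: 13.6
ee_pos: [0.4362, -0.279, 0.2347]
tool_rot: [[0.0, 0.441, 0.897], [0.0, 0.897, -0.441], [-1.0, 0.0, -0.0]]
ft_force: [0.7, -0.0, 0.8]
finger_gap: 0.0003
clock: 14.1
ee_pos: [0.4378, -0.2805, 0.2197]
tool_rot: [[0.002, 0.442, 0.897], [-0.001, 0.897, -0.442], [-1.0, 0.0, 0.002]]
ft_force: [-2.4, 2.4, 14.5]
finger_gap: 0.0008
clock: 14.3
ee_pos: [0.4378, -0.2805, 0.2196]
tool_rot: [[0.003, 0.442, 0.897], [-0.001, 0.897, -0.442], [-1.0, 0.0, 0.003]]
ft_force: [-2.9, 3.1, 15.0]
finger_gap: 0.0002
```

Home. Next 270° (y +75, z -44).

```bash
python3 -m handwheel '[{"x":-20,"y":0,"z":0,"roll":0},{"x":-20,"y":40,"z":-22,"roll":0},{"x":-20,"y":75,"z":-44,"roll":0},{"x":-20,"y":75,"z":-44,"roll":0},{"x":-18,"y":75,"z":-44,"roll":0}]'
python3 -m handwheel '[{"x":6,"y":0,"z":0,"roll":0},{"x":10,"y":0,"z":0,"roll":0},{"x":13,"y":0,"z":0,"roll":0},{"x":15,"y":0,"z":0,"roll":0},{"x":16,"y":0,"z":0,"roll":0}]'
python3 -m handwheel '[{"x":1,"y":0,"z":0,"roll":0},{"x":1,"y":0,"z":0,"roll":0}]'
```

```text
clock: 14.8
ee_pos: [0.431, -0.1928, 0.2355]
tool_rot: [[0.001, 0.44, 0.898], [-0.0, 0.898, -0.44], [-1.0, 0.0, 0.001]]
ft_force: [-0.1, -0.7, -0.3]
finger_gap: 0.0002
clock: 15.3
ee_pos: [0.43, -0.1948, 0.2202]
tool_rot: [[0.0, 0.445, 0.896], [-0.001, 0.896, -0.445], [-1.0, -0.0, 0.001]]
ft_force: [-1.7, 0.5, 9.9]
finger_gap: 0.0008
clock: 15.5
ee_pos: [0.4299, -0.1948, 0.2197]
tool_rot: [[0.001, 0.445, 0.896], [-0.001, 0.896, -0.445], [-1.0, -0.0, 0.001]]
ft_force: [-2.7, 0.4, 12.4]
finger_gap: 0.0004
```

```bash
python3 -m handwheel '[{"x":0.5,"y":0,"z":0,"roll":0},{"x":1,"y":0,"z":0,"roll":0},{"x":1,"y":0,"z":0,"roll":0}]'
python3 -m handwheel '[{"x":-20,"y":0,"z":0,"roll":0},{"x":-20,"y":40,"z":22,"roll":0},{"x":-20,"y":75,"z":44,"roll":0},{"x":-20,"y":75,"z":44,"roll":0},{"x":-18,"y":75,"z":44,"roll":0}]'
python3 -m handwheel '[{"x":6,"y":0,"z":0,"roll":0},{"x":10,"y":0,"z":0,"roll":0},{"x":13,"y":0,"z":0,"roll":0},{"x":15,"y":0,"z":0,"roll":0},{"x":16,"y":0,"z":0,"roll":0}]'
python3 -m handwheel '[{"x":1,"y":0,"z":0,"roll":0},{"x":1,"y":0,"z":0,"roll":0}]'
```

```text
clock: 15.8
ee_pos: [0.4299, -0.1948, 0.2194]
tool_rot: [[0.001, 0.445, 0.896], [-0.001, 0.896, -0.445], [-1.0, -0.0, 0.001]]
ft_force: [-2.8, 2.8, 17.0]
finger_gap: 0.0007
clock: 16.3
ee_pos: [0.5029, -0.1459, 0.235]
tool_rot: [[-0.001, 0.442, 0.897], [-0.0, 0.897, -0.442], [-1.0, -0.001, -0.001]]
ft_force: [0.2, -0.5, 0.2]
finger_gap: 0.0004
clock: 16.8
ee_pos: [0.5012, -0.147, 0.2205]
tool_rot: [[-0.001, 0.445, 0.895], [-0.001, 0.895, -0.445], [-1.0, -0.001, -0.001]]
ft_force: [-3.8, 0.7, 10.0]
finger_gap: 0.0008
clock: 17.0
ee_pos: [0.5012, -0.147, 0.2197]
tool_rot: [[-0.001, 0.445, 0.895], [-0.001, 0.895, -0.445], [-1.0, -0.001, -0.001]]
ft_force: [-3.0, -0.2, 9.3]
finger_gap: 0.0006
```

```bash
python3 -m handwheel '[{"x":0.5,"y":0,"z":0,"roll":0},{"x":1,"y":0,"z":0,"roll":0},{"x":1,"y":0,"z":0,"roll":0}]'
python3 -m handwheel '[{"x":0.5,"y":0,"z":0,"roll":0},{"x":0.5,"y":0,"z":0,"roll":0}]'
```

```text
clock: 17.3
ee_pos: [0.5012, -0.147, 0.2194]
tool_rot: [[-0.001, 0.445, 0.895], [-0.001, 0.895, -0.445], [-1.0, -0.001, -0.001]]
ft_force: [-3.6, 0.2, 12.0]
finger_gap: 0.0004
clock: 17.5
ee_pos: [0.5012, -0.147, 0.2192]
tool_rot: [[-0.001, 0.445, 0.895], [-0.001, 0.895, -0.445], [-1.0, -0.001, -0.0]]
ft_force: [-4.4, 1.6, 15.1]
finger_gap: 0.0007
```

Home (15.1 N). Last section, 30° (z +87).

```bash
python3 -m handwheel '[{"x":-20,"y":0,"z":0,"roll":0},{"x":-20,"y":0,"z":40,"roll":0},{"x":-20,"y":0,"z":80,"roll":0},{"x":-20,"y":0,"z":87,"roll":0},{"x":-18,"y":0,"z":87,"roll":0}]'
python3 -m handwheel '[{"x":6,"y":0,"z":0,"roll":0},{"x":10,"y":0,"z":0,"roll":0},{"x":13,"y":0,"z":0,"roll":0},{"x":15,"y":0,"z":0,"roll":0},{"x":16,"y":0,"z":0,"roll":0}]'
python3 -m handwheel '[{"x":1,"y":0,"z":0,"roll":0},{"x":1,"y":0,"z":0,"roll":0}]'
```

```text
clock: 18.0
ee_pos: [0.5803, -0.1856, 0.2344]
tool_rot: [[-0.001, 0.445, 0.896], [-0.0, 0.896, -0.445], [-1.0, -0.001, -0.001]]
ft_force: [-1.1, 0.6, 0.5]
finger_gap: 0.0008
clock: 18.5
ee_pos: [0.579, -0.1837, 0.2205]
tool_rot: [[-0.002, 0.443, 0.897], [0.001, 0.897, -0.443], [-1.0, -0.0, -0.002]]
ft_force: [-2.5, 0.7, 8.6]
finger_gap: 0.0006
clock: 18.7
ee_pos: [0.579, -0.1837, 0.2197]
tool_rot: [[-0.002, 0.443, 0.897], [0.001, 0.897, -0.443], [-1.0, -0.0, -0.002]]
ft_force: [-3.8, 0.2, 9.4]
finger_gap: 0.0003
```

```bash
python3 -m handwheel '[{"x":0.5,"y":0,"z":0,"roll":0},{"x":1,"y":0,"z":0,"roll":0},{"x":1,"y":0,"z":0,"roll":0}]'
python3 -m handwheel '[{"x":0.5,"y":0,"z":0,"roll":0},{"x":0.7,"y":0,"z":0,"roll":0},{"x":0.7,"y":0,"z":0,"roll":0}]'
```

```text
clock: 19.0
ee_pos: [0.579, -0.1837, 0.2194]
tool_rot: [[-0.002, 0.443, 0.897], [0.0, 0.897, -0.443], [-1.0, -0.0, -0.002]]
ft_force: [-4.4, 0.8, 11.6]
finger_gap: 0.0005
clock: 19.3
ee_pos: [0.579, -0.1837, 0.2192]
tool_rot: [[-0.001, 0.443, 0.897], [0.0, 0.897, -0.443], [-1.0, -0.0, -0.001]]
ft_force: [-4.7, 1.5, 14.5]
finger_gap: 0.0004
```

Home (14.5 N at 0.2192). I retreat and look.

```bash
python3 -m handwheel '[{"x":-30,"y":0,"z":0,"roll":0},{"x":-70,"y":-10,"z":10,"roll":0},{"x":-110,"y":-30,"z":20,"roll":0},{"x":-112,"y":-60,"z":40,"roll":0},{"x":-112,"y":-74,"z":50,"roll":0}]'
python3 -m handwheel '[{"x":0,"y":0,"z":0,"roll":0},{"x":0,"y":0,"z":0,"roll":0},{"x":0,"y":0,"z":0,"roll":0},{"x":0,"y":0,"z":0,"roll":0}]'
python3 - <<'E'
from h import *
c=optics.get_calibration("wrist");p,d=optics.grab_frame("wrist");np.savez("pics/w5.npz",p=p,d=d,pose=c['pose']);cv2.imwrite("pics/w5.png",p[:,:,::-1])
s=manip.observe();T=np.array(s['tool_rot']);print(s['ee_pos'])
V=p.max(2);print("cap",capfind(c,p,(322,100),.158,45))
# section heights vs panel by depth
P4=np.load("pics/w4.npz");c4=dict(c);c4['pose']=P4['pose']
C=np.array([.507,-.2315])
for nm,cc,dd in [("before",c4,P4['d']),("after",c,d)]:
    yy,xx=np.mgrid[:245,:640];k=dd[:245]>0
    X=world(cc,np.c_[xx[k],yy[k]].astype(float),dd[:245][k]);v=(X[:,:2]-C)@T[:2,1:]
    r=np.hypot(*v.T);a=np.degrees(np.arctan2(v[:,1],v[:,0]))%360
    print(nm,"panel",np.median(X[(r>.035)&(r<.07),2]).round(4),[(m,np.median(X[(r>.083)&(r<.093)&(abs((a-m+180)%360-180)<22),2]).round(4)) for m in range(30,390,60)])
    q=(r>.035)&(r<.093); 
p,d=optics.grab_frame("side");np.savez("pics/side5.npz",p=p,d=d);cv2.imwrite("pics/side5.png",cv2.resize(p[70:200,270:380],None,fx=5,fy=4.6,interpolation=2)[:,:,::-1])
E
```

```text
clock: 19.8
ee_pos: [0.5916, -0.276, 0.3305]
tool_rot: [[0.002, 0.446, 0.895], [-0.004, 0.895, -0.446], [-1.0, -0.003, 0.004]]
ft_force: [-0.9, -0.4, -0.8]
finger_gap: 0.0004
clock: 20.2
ee_pos: [0.5928, -0.2706, 0.3283]
tool_rot: [[-0.001, 0.44, 0.898], [0.001, 0.898, -0.44], [-1.0, 0.001, -0.001]]
ft_force: [-0.2, -0.1, -0.2]
finger_gap: 0.0006
[ 0.59277862 -0.2709055   0.32838525]
cap (array([ 0.50756828, -0.23251284]), np.float64(0.02001377800790799))
before panel 0.1317 [(30, np.float64(0.1404)), (90, np.float64(0.1405)), (150, np.float64(0.141)), (210, np.float64(0.1412)), (270, np.float64(0.1408)), (330, np.float64(0.1411))]
after panel 0.1317 [(30, np.float64(0.1354)), (90, np.float64(0.2499)), (150, np.float64(0.1356)), (210, np.float64(0.1357)), (270, np.float64(nan)), (330, np.float64(0.1355))]
  return _methods._mean(a, axis=axis, dtype=dtype,
  ret = ret.dtype.type(ret / rcount)
```

View pics/w5.png

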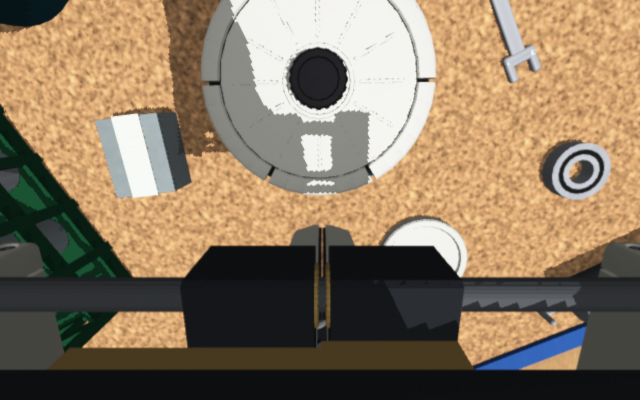

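View pics/side5.png

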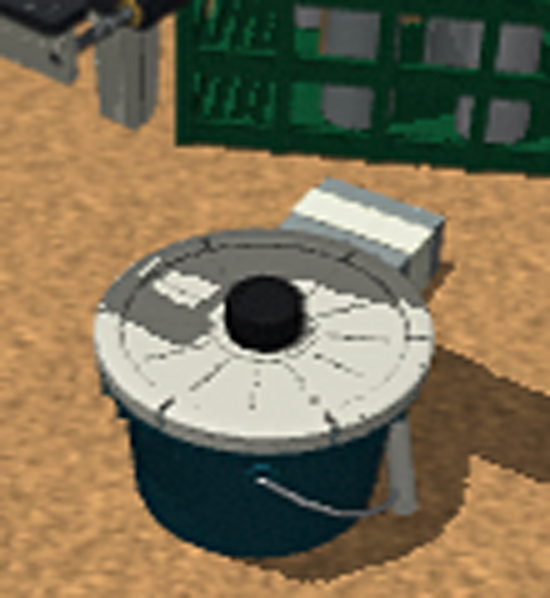

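The side view shows the lid level. Depth confirms four sections down. 90° mixes with the finger in depth and 270° is out of frame, so I take one more view from higher and further back.

```bash
python3 -m handwheel '[{"x":-20,"y":0,"z":-15,"roll":0},{"x":-50,"y":0,"z":-30,"roll":0},{"x":-60,"y":0,"z":-40,"roll":0},{"x":-60,"y":0,"z":-40,"roll":0},{"x":-60,"y":0,"z":-40,"roll":0}]'
python3 -m handwheel '[{"x":0,"y":0,"z":0,"roll":0},{"x":0,"y":0,"z":0,"roll":0},{"x":0,"y":0,"z":0,"roll":0}]'
python3 - <<'E'
from h import *
c=optics.get_calibration("wrist");p,d=optics.grab_frame("wrist");cv2.imwrite("pics/w6.png",p[:,:,::-1])
s=manip.observe();T=np.array(s['tool_rot']);C=np.array([.507,-.232])
yy,xx=np.mgrid[:245,:640];k=d[:245]>0
X=world(c,np.c_[xx[k],yy[k]].astype(float),d[:245][k]);X=X[X[:,2]<.155];v=(X[:,:2]-C)@T[:2,1:]
r=np.hypot(*v.T);a=np.degrees(np.arctan2(v[:,1],v[:,0]))%360
print("panel",np.median(X[(r>.035)&(r<.07),2]).round(4))
for m in range(30,390,60):
    k=(r>.083)&(r<.093)&(abs((a-m+180)%360-180)<22); print(m,k.sum(),np.median(X[k,2]).round(4))
k=(r>.03)&(r<.075);A=np.c_[X[k,:2]-C,np.ones(k.sum())];print("panel slope",np.linalg.lstsq(A,X[k,2],rcond=None)[0])
print("cap",capfind(c,p,(321,115),.158,45)); 
p,_=optics.grab_frame("top");cv2.imwrite("pics/top6.png",p[:,:,::-1]);print(manip.observe()['dq'])
E
```

```text
clock: 20.8
ee_pos: [0.5566, -0.2546, 0.3878]
tool_rot: [[-0.001, 0.443, 0.897], [0.0, 0.897, -0.443], [-1.0, 0.0, -0.001]]
ft_force: [-0.2, 1.0, 0.8]
finger_gap: 0.0007
clock: 21.1
ee_pos: [0.5568, -0.2549, 0.3874]
tool_rot: [[-0.002, 0.443, 0.897], [0.001, 0.897, -0.443], [-1.0, -0.0, -0.002]]
ft_force: [-0.1, -0.6, -0.2]
finger_gap: 0.0002
panel 0.1316
30 573 0.1354
90 522 0.1354
150 591 0.1355
210 724 0.1356
270 811 0.1355
330 721 0.1355
panel slope [-0.00169807 -0.0006012   0.13163904]
cap (array([ 0.50545711, -0.23149204]), np.float64(0.020936833110895416))
[-0.04012332 -0.28084789 -0.03453114 -0.02374804 -0.03520223  0.01202339
  0.01949552]
```

View pics/w6.png

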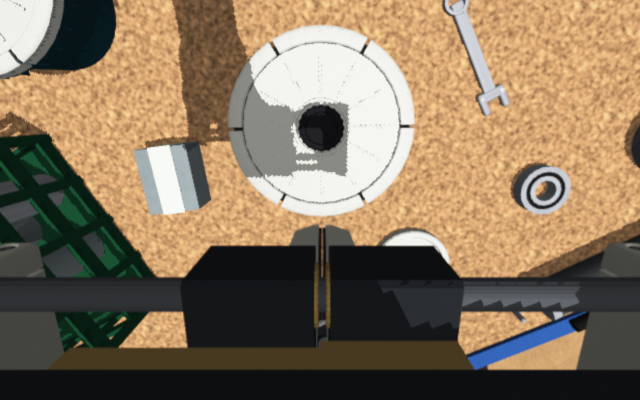

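View pics/top6.png

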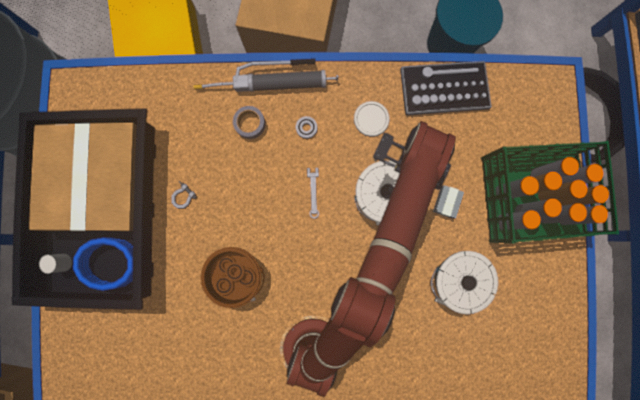

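In the wrist view the lid is centred on its cap at (321,127) with an even rim. All six sections are at 0.1354–0.1356, and the panel slope is about 0.002. In the top view the bystanders are where they were. I hand in.

```bash
python3 -c "
from plant import manip
print(manip.close_job())"
```

```text
the job is handed in; nothing more can be done
None
```

The lid is on the pail with all six rim sections pressed home, and the job was handed in at about 21 s of the 54 s allowed; no verdict is reported.

- **Placing:** I took the loose notched lid by its cap and set it on the teal pail. On the first lowering it caught the mouth's edge, about 3.4 mm off and at about 5 N. I lifted it slightly, shifted it 3 mm and it seated. I let go, backed off, and saw it lying level with its sections up.
- **Pressing:** Each section was pushed with closed fingers until the force rose to 14.5–17 N against the stop.
- **Last checks:**
  - Depth readings put all six sections at 135.4–135.6 mm, against about 141 mm before pressing and 136 mm nominal.
  - The panel's slope is about 0.002 rad.
  - The cap sits about 1–2 mm from the pail's axis.
  - The arm stands clear, and in the top view the bystanders look unmoved.
- **Disagreements:**
  - The side camera's fits to the lid's far edge came out up to 10 mm off in y. I trusted the top and wrist views and the contact heights instead.
  - The wrist camera's cap position varied by about 2 mm between views.

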